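Put the lens case away in the consulting-desk drawer

ROBOT

A 6-joint arm with a two-finger parallel gripper is mounted at the origin on the work surface. World frame = base frame: x ahead of the robot, y to its left, z up, the work surface at z = 0. Lengths are in mm, angles in rad, forces in N, time in s.
With the tool pointing down it reaches from about 300 to 775 mm from the base axis. Payload 14.6 kg.
Tool frame: the origin (TCP) lies at the very end of the fingers, on their centre line; the grasp point (between the pads) lies 19 mm behind it; z points along the fingers, y is the line along which they close (so a half turn about z gives the same grasp; the last joint's range is limited). The gripper opens to 94 mm and grips with 3 to 60 N. Pads are 16 mm wide; open, the fingers measure 119 mm over their backs; the gripper's body (75 mm by 177 mm) begins 78 mm behind the grasp point.
Start: joints at [-1.262, 0.3, 1.521, -0, 1.321, -0.067], TCP at [201.852, -511.61, 205.446] pointing down, gripper open.
Joint ranges: [-3.03, 3.03], [-0.79, 2.21], [0.23, 2.52], [-1.04, 4.18], [0, 3.07], [-2.55, 2.55]. Speed limits (rad/s): [2.22, 2.22, 2.57, 3.14, 3.14, 3.14].

INTERFACE

Orientations are given as [roll, pitch, yaw] about the fixed x, y, z axes, in that order (R = Rz(yaw) Ry(pitch) Rx(roll)).
In Python, from cell import manip gives the robot as it stands.
- The arm moves only by the tool servo_tool, never from a script. Its argument "rows" is a list of rows, each a list of 7 numbers: the turn, a rotation vector about the world's x, y, z in degrees, then the shift along the world's x, y, z in mm, then the closure, from 0 (fully open) to 1 (shut). In form: [[rx, ry, rz, dx, dy, dz, fingers], ...]. A call has 1 to 20 rows; each row shifts and turns the commanded pose from where the row before left it; what a row does not reach is not made up. A row lasts 1/8 s, in which the tool goes at most 62.5 mm and 10.7 degrees, less where a joint would pass 70% of its speed; a pose out of reach is approached as far as the arm can. A call with a gripper value outside its range is refused whole. The fingers move at their own pace and stop on an object; "grip_force" is the grip in N (left out, the last holds). Time passes only in rows, so rows that do not move let the fingers close. It gives the time, the measured TCP pose, the force, the opening and the grip force at its end, in the units of the state.
- manip.read_state(): the state, without advancing time (a new reading comes with each control period).
- manip.camera(name): name is "scene" or "top" or "wrist"; returns the picture (480x640x3 uint8, red, green, blue); there is no depth.
- manip.camera_info(name): a dict with "fx", "fy", "cx", "cy" (pixels), "position" and "rotation" of the camera in the world; the wrist camera has in their place "T_tool_cam" (4x4, takes a point from camera to tool coordinates, whose origin is the TCP and whose axes are the flange's). Camera axes: x right, y down, z forward; pixel columns grow to the right and rows downward; lengths in mm; the calibration is good to about 2 mm. A picture is of the moment at which its call begins: read the wrist's pose just before it. camera_info takes no time and is no camera call.
- manip.sign_off(): hands the job in; it is judged then, once.
The state is a dict: "clock": time; "joints": joint angles; "qd": joint speeds; "effort": joint torques, N m; "eef_pos": TCP position; "eef_rot": TCP orientation; "wrist_force": force on the tool from outside, world axes, zero at the start; "moment": the same for the moment, N m; "finger_gap": finger opening in mm; "finger_force": force on a finger pad.
Only numpy, scipy, OpenCV 4.12 (cv2) and the standard library are available. Lean on these libraries where they do the work, as an engineer would, in place of code of your own. Each camera call takes 0.05 s, during which the arm holds its last target. There are 200 camera calls.

TASK

The lens case has been left right in front of the small desktop cabinet, blocking its drawer: lift it out of the way and set it down upright on the grey desk mat. With the case waiting there, pull the drawer fully open by its handle, then take the case again and lower it gently (do not drop it) into the drawer's empty front bay, upright with its long side running front to back, and leave it there with the drawer open. Do not tip the case, and leave the mouse, the steel jar and the otoscope where they are.

Things in the scene. Friction and masses are not known exactly. Their poses are not given: they have to be found in the camera images.
- case: closed hard case, black with a grey lid and a steel latch on each long side, 64 (its x) x 28 (its y) x 40 mm tall, 90 g; origin at the centre of its underside, z up. It starts with its long side 5 to 15 mm before the handle bar, too close for a finger behind it: take it by its two ends (64 mm apart). In the bay only its long sides (28 mm apart) leave room for fingers
- cabinet: white desktop cabinet fixed to the desk, 260 (x) x 211 (y) x 100 mm tall, with one grey-fronted drawer in its -x side (the face towards the robot); origin at the centre of its underside, z up
- drawer (a joint): how far the drawer is out along the cabinet's -x, in m: 0 shut, 0.16 at its stop; slides with light friction (a few N) and stays where it is left
- handle (a point): middle of the drawer's horizontal steel bar handle: 11 mm thick, 120 mm long along the cabinet's y, its axis 35 mm in front of the drawer front and 38 mm below the cabinet's top; moves with the drawer, axes as the cabinet's
- bay (a point): floor centre of the drawer's empty front bay, the left (+y) of two; the right one holds a steel pot. Moves with the drawer, axes as the cabinet's. Clear inside 80 (x) x 80 (y) mm; floor 22 mm above the desk; side and rear walls rise 44 mm, the drawer front 64 mm, above the floor. Under the cabinet's top until the drawer is opened
- mat: thin grey desk mat, fixed, 170 (x) x 200 (y) x 4 mm; origin at the centre of its underside; lies to the left or to the right of the drawer
- phone: white desk telephone, fixed, about 195 (x) x 150 (y) x 55 mm tall, origin at the centre of its underside; across from the mat
- mouse: black computer mouse, 105 (x) x 58 x 31 mm, origin at the centre of its underside; leave alone
- jar: steel lidded dressing jar, 80 mm diameter, 88 mm tall with its knob, origin at the centre of its underside; leave alone
- otoscope: black hand-held otoscope lying on the desk, 165 mm long along its x, 34 mm high, origin under its middle; leave alone
There are look-alikes about, which are no part of the job. Leave any blue look-alike of the case alone.

How it is judged:
By the outcome, as a careful person would: the job done as asked, in the order asked, and still so for the second after the job is handed in, with the robot touching nothing.
It also fails if it takes over 72 s, if anything falls off the work surface, if the arm or the gripper's body presses on something with over 40 N, if the wrist force passes 120 N, or if a joint passes its speed limit or range.

## Working session

There is one attempt and no reset: what is moved stays moved. The work goes in short steps, Python scripts to look and compute and a tool call to move; the robot and the scene stay as the last step left them, time stands still between calls to the robot, and variables do not carry over. Pictures are saved under pics/ and viewed, at most 10 in all, crops included, and the job is handed in when it is done.

Besides the shell and the picture viewer there is one more tool, called after ">>>" as name(argument=value, ...), one argument or row to a line, values as JSON. servo_tool: Moves the arm, as the interface text tells. Its arguments: {"type":"object","properties":{"rows":{"type":"array","items":{"type":"array","items":{"type":"number"}}},"grip_force":{"type":"number"}},"required":["rows"]}

```bash
mkdir -p pics; ls; python3 - <<'E'
from cell import manip
import cv2,numpy as np
np.set_printoptions(precision=3,suppress=True)
for n in("scene","top"):
    im=manip.camera(n);cv2.imwrite(f"pics/{n}0.png",im[:,:,::-1]);i=manip.camera_info(n);print(n,i)
print(manip.camera_info("wrist"));print(manip.read_state())
E
```

```text
pics
scene {'fx': 496.8849133910795, 'fy': 496.8849133910795, 'cx': 328.80976815261465, 'cy': 248.69746557473323, 'position': array([1104.874,   44.687,  935.702]), 'rotation': array([-2.598, -0.012,  1.65 ])}
top {'fx': 527.6848993888686, 'fy': 527.6848993888686, 'cx': 319.0646574345576, 'cy': 240.12804828112021, 'position': array([ 486.086,   26.668, 1389.384]), 'rotation': array([-3.068,  0.016, -1.586])}
{'fx': 366.03562479789554, 'fy': 366.03562479789554, 'cx': 325.33358834318983, 'cy': 236.87686357827127, 'T_tool_cam': array([[   0.   ,   -0.962,   -0.274,   79.041],
       [   1.   ,    0.   ,   -0.001,   -1.049],
       [   0.001,   -0.274,    0.962, -179.89 ],
       [   0.   ,    0.   ,    0.   ,    1.   ]])}
{'clock': 0.1, 'joints': array([-1.262,  0.3  ,  1.522,  0.   ,  1.321, -0.067]), 'qd': array([ 0.001, -0.002, -0.002,  0.   ,  0.   , -0.002]), 'effort': array([ -0.   , -53.265, -35.328,   0.071,   0.024,  -0.   ]), 'eef_pos': array([ 201.772, -511.399,  204.931]), 'eef_rot': array([-3.141, -0.   ,  0.376]), 'wrist_force': array([0.819, 0.024, 0.185]), 'moment': array([ 0.016, -0.04 ,  0.008]), 'finger_force': 0.0, 'finger_gap': 93.75915301652547}
```

View pics/top0.png

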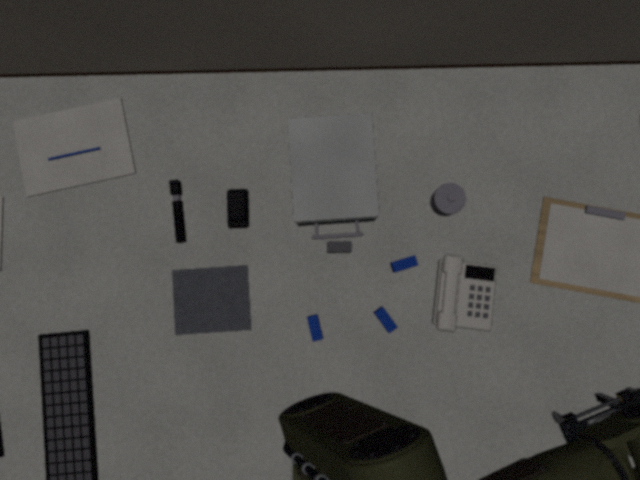

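View pics/scene0.png

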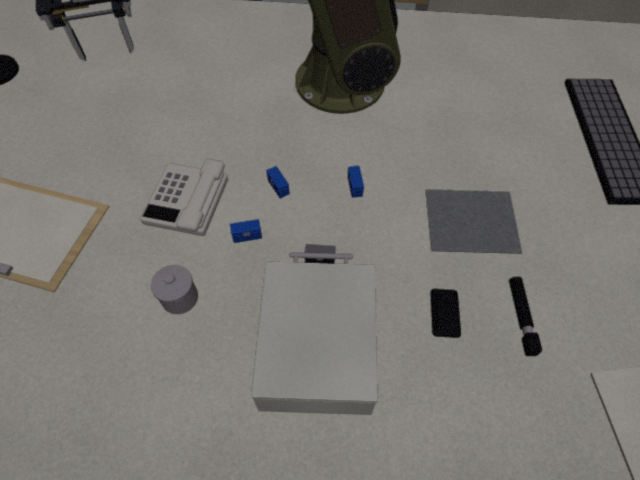

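The top view shows the cabinet at about (335,168) with its handle bar at row 236. The grey-lidded case is at (339,247), right in front of the bar. The mat is at (212,300) on the left (+y), and the mouse is at (238,208). The case-shaped candidates are the grey one at (339,247) and blue ones at (404,264), (385,319) and (315,327). Only the grey one fits (grey lid, in front of the handle). I'll confirm that in a crop and measure it.

```bash
cat > h.py <<'E'
from cell import manip
import cv2,numpy as np
from scipy.spatial.transform import Rotation as R
np.set_printoptions(precision=1,suppress=True)
def pose(n):
    i=manip.camera_info(n)
    if n=="wrist":
        s=manip.read_state();T=np.eye(4);T[:3,:3]=R.from_euler("xyz",s["eef_rot"]).as_matrix();T[:3,3]=s["eef_pos"]
        T=T@i["T_tool_cam"];return i,T[:3,:3],T[:3,3]
    return i,R.from_euler("xyz",i["rotation"]).as_matrix(),np.array(i["position"])
def cast(P,uv,z):
    i,M,p=P;uv=np.atleast_2d(np.asarray(uv,float))
    d=np.c_[(uv[:,0]-i["cx"])/i["fx"],(uv[:,1]-i["cy"])/i["fy"],np.ones(len(uv))]@M.T
    return p+d*((z-p[2])/d[:,2])[:,None]
def proj(P,X):
    i,M,p=P;c=(np.atleast_2d(X)-p)@M
    return np.c_[i["cx"]+i["fx"]*c[:,0]/c[:,2],i["cy"]+i["fy"]*c[:,1]/c[:,2]]
def bright(im,g=2.2): return np.clip(im.astype(float)*g,0,255).astype(np.uint8)
E
python3 - <<'E'
from h import *
t=bright(manip.camera("top"));s=bright(manip.camera("scene"),1.4)
a=cv2.resize(t[195:345,265:435],None,fx=4,fy=4,interpolation=cv2.INTER_CUBIC)[:560,:]
cv2.imwrite("pics/c_top.png",a[:,:,::-1])
b=cv2.resize(s[220:300,240:400],None,fx=5,fy=5,interpolation=cv2.INTER_CUBIC)
cv2.imwrite("pics/c_sc.png",b[:,:,::-1])
P=pose("top")
print("cab front corners z100",cast(P,[[295,222],[378,217]],100))
print("cab rear corners",cast(P,[[289,119],[374,113]],100))
print("handle z62",cast(P,[[313,237],[362,235]],62))
print("case z40",cast(P,[339,246],40))
print("mat",cast(P,[[172,270],[248,265],[251,330],[176,334]],4))
print("blue",cast(P,[[404,264],[385,319],[315,327]],20))
E
```

```text
cab front corners z100 [[ 626.6  103.7  100. ]
 [ 635.4 -100.3  100. ]]
cab rear corners [[885.1 115.5 100. ]
 [896.  -96.5 100. ]]
handle z62 [[591.9  61.   62. ]
 [594.9 -62.7  62. ]]
case z40 [[569.4  -4.7  40. ]]
mat [[515.7 435.1   4. ]
 [525.6 234.5   4. ]
 [356.2 227.6   4. ]
 [348.7 423.8   4. ]]
blue [[ 521.2 -172.4   20. ]
 [ 380.8 -119.8   20. ]
 [ 363.    60.4   20. ]]
```

View pics/c_top.png

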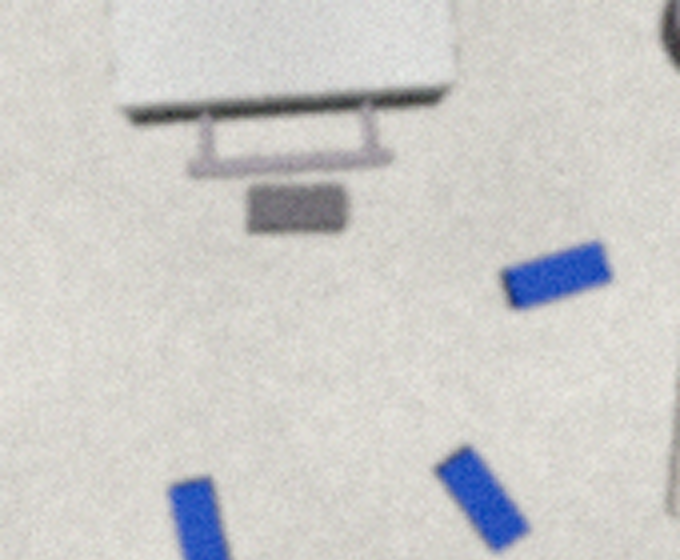

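The crop confirms it: the only grey-lidded case is at crop (297,207), just in front of the bar, and the blue ones are clear of it. I'll move above it and measure with the wrist camera.

>>> servo_tool(
  rows=[
    [0,0,-1.7,28,40,0,0],
    [0,0,-1.7,28,40,0,0],
    [0,0,-1.7,28,40,0,0],
    [0,0,-1.7,28,40,0,0],
    [0,0,-1.7,28,40,0,0],
    [0,0,-1.7,28,40,0,0],
    [0,0,-1.7,28,40,0,0],
    [0,0,-1.7,28,40,0,0],
    [0,0,-1.7,28,40,0,0],
    [0,0,-1.7,28,40,0,0],
    [0,0,-1.7,28,40,0,0],
    [0,0,-1.7,28,40,0,0],
    [0,0,0,14,26,0,0],
    [0,0,0,0,0,0,0],
    [0,0,0,0,0,0,0],
  ],
)

```text
clock: 2.08
eef_pos: [551.5, -6.2, 205.3]
eef_rot: [3.141, 0.0, 0.02]
wrist_force: [-0.4, -0.5, -0.3]
finger_gap: 94.0
finger_force: 0.0
```

```bash
python3 - <<'E'
from h import *
P=pose("wrist");im=manip.camera("wrist");np.save("w1.npy",im)
import pickle;pickle.dump(P,open("w1.pkl","wb"))
cv2.imwrite("pics/w1.png",bright(im,1.5)[:,:,::-1]);s=manip.read_state();print(s["eef_pos"],s["eef_rot"]*57.3,s["joints"]*57.3)
E
```

```text
[551.5  -6.5 205.5] [180.    0.    1.1] [-4.5 17.4 86.9 -0.  75.7 84.4]
```

View pics/w1.png

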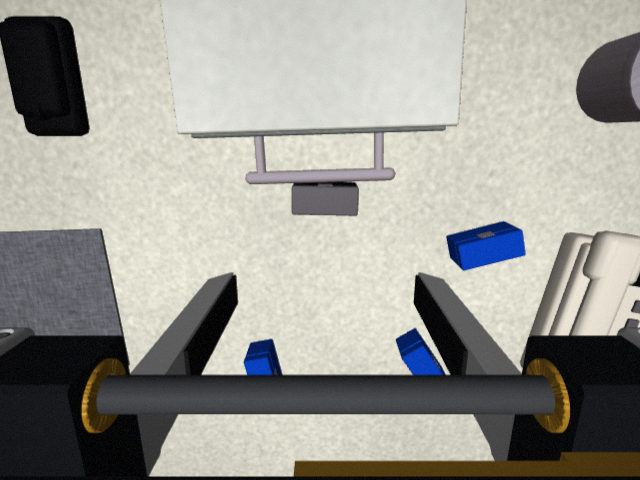

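The wrist view shows the case lid at about (325,199), the handle bar running from (252,178) to (390,174), and the cabinet's front top edge at row ~131. I'll measure these.

```bash
python3 - <<'E'
from h import *
import pickle
P=pickle.load(open("w1.pkl","rb"));im=np.load("w1.npy");g=im.astype(int)
sub=g[150:225,240:405].mean(2)
print(im[200,325],im[186,325],im[176,280],im[225,325],im[100,300])
lid=np.zeros(im.shape[:2],np.uint8);m=(g.mean(2)<85)&(g.max(2)-g.min(2)<40);lid[182:220,280:370]=m[182:220,280:370]
lid=cv2.morphologyEx(lid,cv2.MORPH_OPEN,np.ones((3,3)))
n,l,st,c=cv2.connectedComponentsWithStats(lid);k=1+st[1:,4].argmax();print(st[k],c[k])
ys,xs=np.nonzero(l==k)
# bottom (near) edge, left/right edges
box=cv2.minAreaRect(np.c_[xs,ys].astype(np.float32));print(box)
bp=[(u,ys[xs==u].max()) for u in range(298,353)]
f=np.polyfit(*np.array(bp).T,1);uu=np.array([xs.min(),xs.max()+1]);near=cast(P,np.c_[uu,np.polyval(f,uu)+.5],40);print("near lid edge",near,"len",np.linalg.norm(near[1]-near[0]),"yaw",np.degrees(np.arctan2(near[0,0]-near[1,0],-(near[0,1]-near[1,1]))))
for v in (190,200,210): 
    r=xs[ys==v];print(v,r.min(),r.max(),cast(P,[[r.min(),v],[r.max()+1,v]],40)[:,:2].ravel())
print("handle ends z62",cast(P,[[247,178],[394,173.5]],62))
print("handle mid line",cast(P,[[270,178],[370,174.5]],62))
print("cab front top edge z100",cast(P,[[178,133],[458,124]],100))
print("blue ",cast(P,[[449,240],[524,230],[525,258],[465,269]],40)[:,:2])
print("mat corner",cast(P,[[101,229],[123,361]],4))
E
```

```text
[69 66 68] [55 53 56] [117 111 120] [151 150 139] [143 143 139]
[ 292  182   67   34 2184] [324.8 198.1]
((324.9999694824219, 198.49998474121094), (65.99998474121094, 32.99999237060547), 0.0)
near lid edge [[553.9  27.   40. ]
 [554.4 -37.6  40. ]] len 64.58323647987925 yaw -179.5496199367904
190 292 358 [577.3  26.9 578.6 -36.5]
200 292 357 [567.8  26.9 569.  -36. ]
210 292 357 [558.   27.  559.3 -36.4]
handle ends z62 [[590.5  64.4  62. ]
 [596.9 -64.4  62. ]]
handle mid line [[590.9  44.2  62. ]
 [595.7 -43.4  62. ]]
cab front top edge z100 [[ 627.7  106.8  100. ]
 [ 638.3 -102.3  100. ]]
blue  [[ 531.1 -127.2]
 [ 542.6 -199.1]
 [ 513.9 -205. ]
 [ 501.  -146.6]]
mat corner [[525.6 235.8   4. ]
 [362.1 233.7   4. ]]
```

>>> servo_tool(
  rows=[
    [0,0,-0.7,3.5,0.4,-30,0],
    [0,0,0,3,0.4,-30,0],
    [0,0,0,3,0.3,-30,0],
    [0,0,0,3,0.3,-30,0],
    [0,0,0,1,0,-25,0],
    [0,0,0,0,0,-20,0],
    [0,0,0,0,0,-17,0],
    [0,0,0,0,0,-15,0],
    [0,0,0,0,0,0,0],
    [0,0,0,0,0,0,0],
  ],
  grip_force=12,
)

```text
clock: 3.38
eef_pos: [565.7, -4.3, 9.1]
eef_rot: [3.142, -0.001, 0.007]
wrist_force: [-0.8, 0.0, 0.5]
finger_gap: 94.3
finger_force: 0.0
```

>>> servo_tool(
  rows=[
    [0,0,0,0,0,0,0.2],
    [0,0,0,0,0,0,0.3],
    [0,0,0,0,0,0,0.4],
    [0,0,0,0,0,0,0.5],
    [0,0,0,0,0,0,0.5],
    [0,0,0,0,0,0,0.5],
    [0,0,0,0,0,0,0.5],
  ],
  grip_force=12,
)

```text
clock: 4.25
eef_pos: [565.4, -4.2, 8.6]
eef_rot: [3.142, -0.0, 0.008]
wrist_force: [-1.8, 0.0, 4.0]
finger_gap: 63.6
finger_force: 12.0
```

>>> servo_tool(
  rows=[
    [0,0,0,0,0,5,0.5],
    [0,0,0,-4,0,12,0.5],
    [0,0,0,-8,0,19,0.5],
    [0,0,0,-10,10,22,0.5],
    [0,0,9,-10,20,17,0.5],
    [0,0,9,-10,28,0,0.5],
    [0,0,9,-10,30,0,0.5],
    [0,0,9,-10,30,0,0.5],
    [0,0,9,-10,30,0,0.5],
    [0,0,9,-10,30,0,0.5],
    [0,0,9,-10,30,0,0.5],
    [0,0,9,-10,30,0,0.5],
    [0,0,9,-10,30,0,0.5],
    [0,0,8.6,-10,26,0,0.5],
    [0,0,0,-8,20,0,0.5],
    [0,0,0,-5,0,0,0.5],
    [0,0,0,0,0,0,0.5],
    [0,0,0,0,0,0,0.5],
  ],
  grip_force=15,
)

```text
clock: 6.5
eef_pos: [430.7, 309.1, 83.7]
eef_rot: [3.141, -0.0, 1.57]
wrist_force: [-0.1, -0.9, -1.4]
finger_gap: 64.2
finger_force: 15.0
```

>>> servo_tool(
  rows=[
    [0,0,0,0,0,-20,0.5],
    [0,0,0,0,0,-20,0.5],
    [0,0,0,0,0,-15,0.5],
    [0,0,0,0,0,-8,0.5],
    [0,0,0,0,0,-4,0.5],
    [0,0,0,0,0,-2,0.5],
    [0,0,0,0,0,-1,0.5],
    [0,0,0,0,0,-0.5,0.5],
    [0,0,0,0,0,0,0.5],
    [0,0,0,0,0,0,0.5],
  ],
)

```text
clock: 7.75
eef_pos: [430.4, 309.8, 13.0]
eef_rot: [3.142, -0.0, 1.571]
wrist_force: [-0.3, -0.2, -0.5]
finger_gap: 64.1
finger_force: 15.0
```

>>> servo_tool(
  rows=[
    [0,0,0,0,0,-0.5,0.5],
    [0,0,0,0,0,-0.5,0.5],
    [0,0,0,0,0,0,0.5],
  ],
)

```text
clock: 8.12
eef_pos: [430.4, 309.9, 12.6]
eef_rot: [3.141, -0.0, 1.571]
wrist_force: [-3.8, -2.4, 9.3]
finger_gap: 63.8
finger_force: 15.0
```

>>> servo_tool(
  rows=[
    [0,0,0,0,0,0,0.25],
    [0,0,0,0,0,0,0.1],
    [0,0,0,0,0,0,0],
    [0,0,0,0,0,0,0],
    [0,0,0,0,0,10,0],
    [0,0,0,0,0,25,0],
    [0,0,0,0,0,40,0],
    [0,0,0,10,-20,40,0.72],
    [0,0,0,17,-32,14,0.72],
    [0,0,0,17,-32,0,0.72],
    [0,0,0.5,17,-32,0,0.72],
    [0,0,0.5,17,-32,0,0.72],
    [0,0,0.5,17,-32,0,0.72],
    [0,0,0.5,17,-32,0,0.72],
    [0,0,0.5,17,-32,0,0.72],
    [0,0,0.3,17,-32,0,0.72],
    [0,0,0,17,-33,0,0.72],
    [0,0,0,0,0,0,0.72],
    [0,0,0,0,0,0,0.72],
  ],
)

```text
clock: 10.5
eef_pos: [593.1, 1.3, 141.3]
eef_rot: [3.142, -0.0, 1.62]
wrist_force: [0.3, 0.8, 0.0]
finger_gap: 26.4
finger_force: 0.0
```

```bash
python3 - <<'E'
from h import *
import pickle
P=pose("wrist");s=manip.read_state();im=manip.camera("wrist");np.save("w2.npy",im);pickle.dump(P,open("w2.pkl","wb"))
t=manip.camera("top")
print(s["eef_pos"],s["eef_rot"]*57.3,s["joints"]*57.3,s["finger_gap"])
cv2.imwrite("pics/w2.png",np.hstack([cv2.resize(bright(im,1.5),(400,300)),bright(t[200:425,140:440][:,:],2)[:300,:][:225]] if 0 else [cv2.resize(bright(im,1.5),(400,300)),cv2.resize(bright(t[180:405,140:440],2),(400,300))])[:,:,::-1])
E
```

```text
[593.1   1.3 141.3] [180.   -0.   92.8] [-3.4 25.9 84.   0.  70.1 -6.3] 26.350931511316958
```

View pics/w2.png

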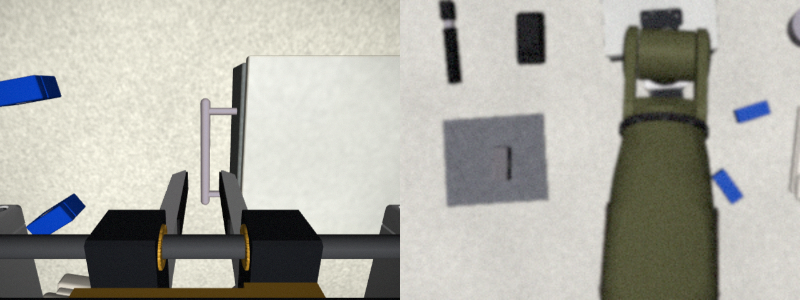

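The left half shows the handle bar at column ~205 (half scale), between the fingertips at 187 and 222. The right half shows the case upright on the mat at (500,162). I'll descend and grip the bar.

>>> servo_tool(
  rows=[
    [0,0,0,0,0,-20,0.72],
    [0,0,0,0,0,-25,0.72],
    [0,0,0,0,0,-25,0.72],
    [0,0,0,0,0,-18,0.72],
    [0,0,0,0,0,-10,0.72],
    [0,0,0,0,0,0,0.72],
    [0,0,0,0,0,0,0.8],
    [0,0,0,0,0,0,0.9],
    [0,0,0,0,0,0,0.95],
    [0,0,0,0,0,0,0.95],
    [0,0,0,0,0,0,0.95],
  ],
  grip_force=15,
)

```text
clock: 11.98
eef_pos: [593.8, 0.8, 43.6]
eef_rot: [3.14, 0.0, 1.62]
wrist_force: [-0.8, 0.3, 5.8]
finger_gap: 10.1
finger_force: 15.0
```

>>> servo_tool(
  rows=[
    [0,0,0,-3,-0.1,0,0.95],
    [0,0,0,-6,-0.3,0,0.95],
    [0,0,0,-10,-0.5,0,0.95],
    [0,0,0,-10,-0.5,0,0.95],
    [0,0,0,-10,-0.5,0,0.95],
    [0,0,0,-10,-0.5,0,0.95],
    [0,0,0,-10,-0.5,0,0.95],
    [0,0,0,-10,-0.5,0,0.95],
    [0,0,0,-10,-0.5,0,0.95],
    [0,0,0,-10,-0.5,0,0.95],
    [0,0,0,-10,-0.5,0,0.95],
    [0,0,0,-10,-0.5,0,0.95],
    [0,0,0,-10,-0.5,0,0.95],
    [0,0,0,-10,-0.5,0,0.95],
    [0,0,0,-10,-0.5,0,0.95],
    [0,0,0,-8,-0.4,0,0.95],
    [0,0,0,-5,-0.2,0,0.95],
    [0,0,0,-2,-0.1,0,0.95],
    [0,0,0,-1,0,0,0.95],
    [0,0,0,0,0,0,0.95],
  ],
)

```text
clock: 14.48
eef_pos: [438.7, -6.9, 43.6]
eef_rot: [3.14, 0.0, 1.62]
wrist_force: [-0.0, 0.1, 8.6]
finger_gap: 10.5
finger_force: 15.0
```

>>> servo_tool(
  rows=[
    [0,0,0,-1.5,-0.1,0,0.95],
    [0,0,0,-1.5,-0.1,0,0.95],
    [0,0,0,-1,0,0,0.95],
    [0,0,0,-0.5,0,0,0.95],
    [0,0,0,0,0,0,0.95],
  ],
)

```text
clock: 15.1
eef_pos: [438.0, -7.0, 43.9]
eef_rot: [3.131, 0.001, 1.62]
wrist_force: [29.7, 2.3, -18.3]
finger_gap: 11.3
finger_force: 15.0
```

>>> servo_tool(
  rows=[
    [0,0,0,-0.5,0,0,0.95],
    [0,0,0,-0.5,0,0,0.95],
    [0,0,0,0,0,0,0.95],
  ],
)

```text
clock: 15.48
eef_pos: [437.0, -7.0, 43.9]
eef_rot: [3.131, 0.001, 1.62]
wrist_force: [29.2, 2.3, -17.8]
finger_gap: 13.6
finger_force: 15.0
```

>>> servo_tool(
  rows=[
    [0,0,0,1.5,0.1,0,0.95],
    [0,0,0,1.5,0.1,0,0.9],
    [0,0,0,0,0,0,0.8],
    [0,0,0,0,0,0,0.72],
    [0,0,0,0,0,0,0.72],
    [0,0,0,0,0,0,0.72],
  ],
)

```text
clock: 16.23
eef_pos: [435.7, -6.8, 42.9]
eef_rot: [-3.141, -0.0, 1.62]
wrist_force: [0.8, 0.0, 0.1]
finger_gap: 26.2
finger_force: 0.0
```

>>> servo_tool(
  rows=[
    [0,0,0,0,0,10,0.72],
    [0,0,0,0,0,20,0.72],
    [0,0,0,0,0,35,0.72],
    [0,0,0,0,10,40,0.6],
    [0,0,-10,0,30,30,0.5],
    [0,0,-10,0,40,20,0.4],
    [0,0,-10,0,40,0,0.35],
    [0,0,-10,0,40,0,0.35],
    [0,0,-10,0,40,0,0.35],
    [0,0,-10,0,40,0,0.35],
    [0,0,-10,0,40,0,0.35],
    [0,0,-10,0,30,0,0.35],
    [0,0,-10,0,0,0,0.35],
    [0,0,-2.8,-10,0,0,0.35],
    [0,0,0,-10,0,0,0.35],
    [0,0,0,0,0,0,0.35],
    [0,0,0,0,0,0,0.35],
  ],
)

```text
clock: 18.35
eef_pos: [416.0, 303.2, 198.3]
eef_rot: [-3.141, -0.0, 0.001]
wrist_force: [0.5, 0.2, -0.9]
finger_gap: 60.9
finger_force: 0.0
```

```bash
python3 - <<'E'
from h import *
import pickle
P=pose("wrist");s=manip.read_state();im=manip.camera("wrist");np.save("w3.npy",im);pickle.dump(P,open("w3.pkl","wb"))
t=manip.camera("top");np.save("t3.npy",t)
print(s["eef_pos"],s["eef_rot"]*57.3,s["joints"]*57.3,s["finger_gap"])
cv2.imwrite("pics/w3.png",np.hstack([cv2.resize(bright(im,1.5),(400,300)),cv2.resize(bright(t[180:330,220:420],2),(400,300),interpolation=cv2.INTER_CUBIC)])[:,:,::-1])
E
```

```text
[416.  303.2 198.3] [-180.    -0.     0.1] [ 32.   13.   93.4  -0.   73.6 121.9] 60.93833823925017
```

View pics/w3.png

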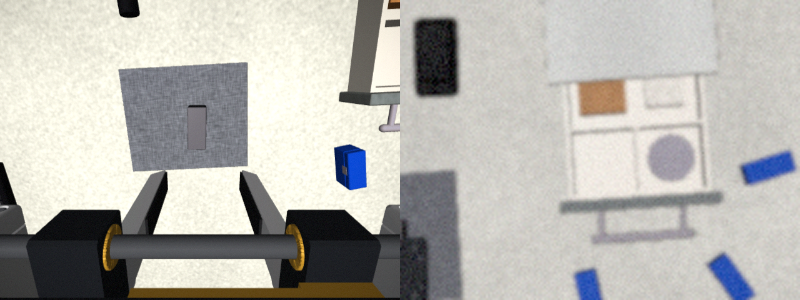

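The drawer is out: in the right half, the handle is at row ~236, the empty left bay spans about (575,133)–(634,195), and the pot is in the right bay. In the left half the case stands on the mat at (197,127). I'll measure the bay, handle and case more precisely.

```bash
python3 - <<'E'
from h import *
import pickle
P=pickle.load(open("w3.pkl","rb"));im=np.load("w3.npy");g=im.astype(int)
# lid of case: brighter/dark vs mat?
x0,x1,y0,y1=285,345,160,250
print(im[200,316],im[168,316],im[200,270])
b=cv2.GaussianBlur(im[:,:,1],(5,5),0)
print("row200",b[200,285:345:2]);print("col316",b[160:250:2,316])
T=pose("top");t=np.load("t3.npy")
a=cv2.resize(bright(t[240:290,298:378],2),None,fx=10,fy=10,interpolation=cv2.INTER_CUBIC)
cv2.imwrite("pics/bay.png",a[:,:,::-1])
print("handle",cast(T,[[317.5,299],[366.5,297]],62))
E
```

```text
[80 78 83] [33 34 39] [73 74 77]
row200 [84 80 83 85 83 88 92 82 75 80 81 80 80 80 80 79 79 79 78 79 79 76 72 80
 81 83 85 83 80 74]
col316 [82 80 81 80 39 22 59 79 81 81 81 80 80 80 80 79 80 80 79 79 79 79 79 78
 78 79 79 79 78 78 77 77 77 77 78 77 76 77 76 69 75 84 86 85 83]
handle [[436.1  52.   62. ]
 [439.2 -70.5  62. ]]
```

View pics/bay.png

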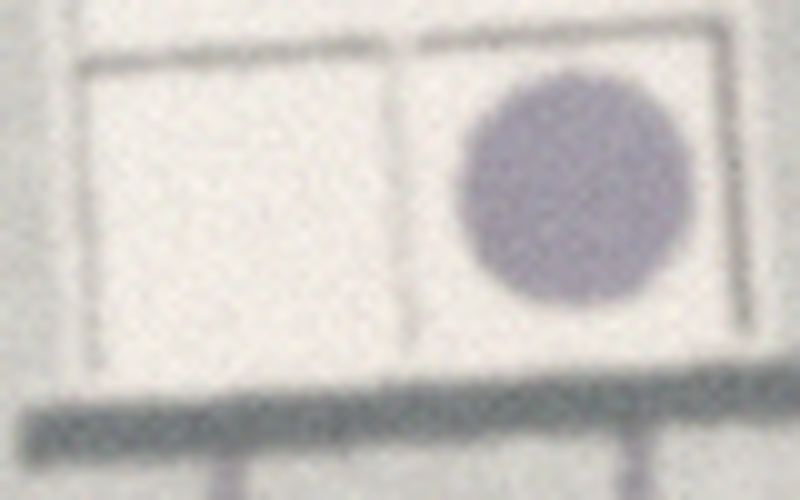

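```bash
python3 - <<'E'
from h import *
import pickle
T=pose("top");c=lambda x,y,z:cast(T,[298+x/10,240+y/10],z)[0]
print("rear inner top z66",c(235,54,66),"floor",c(235,66,22))
print("front inner top z86",c(235,393,86), "front outer",c(225,458,86))
print("left  z44",c(90,220,44),"divider left/right z66",c(388,200,66),c(408,200,66),"right wall",c(735,200,44))
print("pot",c(578,187,66))
P=pickle.load(open("w3.pkl","rb"))
u0,u1=300.5,330; q=cast(P,[[301,200],[330.5,200]],44);print("lid L/R",q)
q=cast(P,[[316,172.5],[316,238]],44);print("lid far/near",q)
im=np.load("w3.npy").astype(int);m=(im.max(2)<50).astype(np.uint8)[150:190,290:340]
ys,xs=np.nonzero(m);f=np.polyfit(xs+290,ys+150,1);print("dark far face",xs.min()+290,xs.max()+290,ys.min()+150,ys.max()+150,"slope",f[0])
q=cast(P,[[xs.min()+290,173],[xs.max()+291,173]],44);print(q)
E
```

```text
rear inner top z66 [570.1  39.8  66. ] floor [569.7  40.3  22. ]
front inner top z86 [485.1  41.   86. ] front outer [469.2  43.7  86. ]
left  z44 [529.7  77.7  44. ] divider left/right z66 [532.8   2.1  66. ] [532.7  -2.9  66. ] right wall [532.1 -86.6  44. ]
pot [535.2 -45.6  66. ]
lid L/R [[435.  326.7  44. ]
 [435.  299.5  44. ]]
lid far/near [[460.1 312.7  44. ]
 [398.5 313.1  44. ]]
dark far face 301 329 168 171 slope -0.001087258780115491
[[459.7 326.3  44. ]
 [459.7 300.   44. ]]
```

>>> servo_tool(
  rows=[
    [0,0,0,5,3.5,-25,0.35],
    [0,0,0,5,3,-35,0.35],
    [0,0,0,4,3,-35,0.35],
    [0,0,0,0,0,-30,0.35],
    [0,0,0,0,0,-25,0.35],
    [0,0,0,0,0,-18,0.35],
    [0,0,0,0,0,-12,0.35],
    [0,0,0,0,0,-6,0.35],
    [0,0,0,0,0,0,0.35],
    [0,0,0,0,0,0,0.45],
    [0,0,0,0,0,0,0.55],
    [0,0,0,0,0,0,0.65],
    [0,0,0,0,0,0,0.8],
    [0,0,0,0,0,0,0.8],
    [0,0,0,0,0,0,0.8],
  ],
  grip_force=15,
)

```text
clock: 20.32
eef_pos: [429.9, 312.7, 12.1]
eef_rot: [-3.142, -0.0, 0.001]
wrist_force: [-2.0, -0.7, 3.2]
finger_gap: 28.0
finger_force: 15.0
```

>>> servo_tool(
  rows=[
    [0,0,0,0,0,5,0.8],
    [0,0,0,0,0,15,0.8],
    [0,0,0,0,0,25,0.8],
    [0,0,0,0,0,30,0.8],
    [0,0,0,5,-10,25,0.8],
    [0,0,0,9,-20,10,0.8],
    [0,0,0.4,10,-28,0,0.8],
    [0,0,0.4,10,-30,0,0.8],
    [0,0,0.4,10,-30,0,0.8],
    [0,0,0.4,10,-30,0,0.8],
    [0,0,0.4,10,-30,0,0.8],
    [0,0,0.4,10,-30,0,0.8],
    [0,0,0.4,10,-28,0,0.8],
    [0,0,0,9,-22,0,0.8],
    [0,0,0,5.5,-15.5,0,0.8],
    [0,0,0,0,0,0,0.8],
    [0,0,0,0,0,0,0.8],
  ],
)

```text
clock: 22.45
eef_pos: [528.1, 39.8, 122.1]
eef_rot: [-3.141, 0.0, 0.05]
wrist_force: [1.0, -0.1, -1.7]
finger_gap: 28.2
finger_force: 15.0
```

```bash
python3 - <<'E'
from h import *
s=manip.read_state();P=pose("wrist");im=manip.camera("wrist");t=manip.camera("scene")
import pickle;np.save("w4.npy",im);pickle.dump(P,open("w4.pkl","wb"));np.save("s4.npy",t)
print(s["eef_pos"],s["eef_rot"]*57.3,s["finger_gap"])
cv2.imwrite("pics/w4.png",np.hstack([cv2.resize(bright(im,1.5)[:300,160:560],(400,300)),cv2.resize(bright(t[140:290,240:440],1.4),(400,300),interpolation=cv2.INTER_CUBIC)])[:,:,::-1])
E
```

```text
[528.1  39.8 122.1] [-180.     0.     2.9] 28.24609709775974
```

View pics/w4.png

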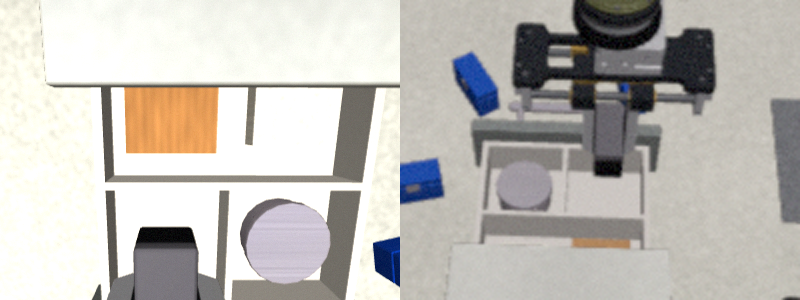

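Left half: the left wall's face runs from column 105 (top) to 118 (base), the divider's from 229 to 218, and the rear wall top's near edge is at row 190. The case hangs at columns 134–198. I'll check how it's centred against the bay.

```bash
python3 - <<'E'
from h import *
import pickle
P=pickle.load(open("w4.pkl","rb"));im=np.load("w4.npy")
for v in (205,215): print(v,im[v,258:285].mean(1).round(),im[v,372:396].mean(1).round())
print(im[170:200,350-40].mean(1).round())
print("top L,R z66",cast(P,[[265.5,210],[389,210]],66),"base z22",cast(P,[[278,210],[378,210]],22))
print("rear inner top",cast(P,[[310,190],[370,190]],66))
print("case lid far edge z154",cast(P,[[295,246],[357,246]],154))
S=pose("scene")
# scene crop half 2: u=240+(x-400)/2, v=140+y/2
f=lambda x,y,z:cast(S,[240+(x-400)/2,140+y/2],z)[0]
print("scene: rear inner z66",f(610,212,66),"front inner z86",f(640,133,86),"left",f(642,200,66),"div",f(570,190,66))
E
```

```text
205 [189. 191. 190. 193. 192. 191. 191. 179.  83.  56.  56.  58.  54.  57.
  58.  56.  71. 138. 191. 190. 190. 189. 189. 189. 190. 190. 192.] [186. 188. 188. 188. 189. 187. 175.  73.  76.  71.  72.  75.  71.  72.
  72.  79. 114. 188. 188. 187. 187. 187. 188. 187.]
215 [189. 188. 191. 188. 189. 189. 189. 184. 133.  57.  57.  56.  58.  57.
  58.  56.  57.  92. 189. 190. 188. 189. 189. 191. 190. 188. 190.] [189. 188. 187. 189. 187. 179. 123.  74.  74.  75.  74.  74.  73.  75.
  73.  92. 158. 188. 187. 187. 186. 188. 186. 186.]
[192. 193. 192. 193. 179. 125.  90.  90.  92.  91.  89.  90. 144. 184.
 190. 192. 192. 190. 191. 189. 190. 191. 190. 190. 190. 190. 190. 190.
 191. 190.]
top L,R z66 [[556.   81.5  66. ]
 [560.    0.6  66. ]] base z22 [[547.   78.7  22. ]
 [550.9   0.9  22. ]]
rear inner top [[570.6  52.9  66. ]
 [572.5  14.1  66. ]]
case lid far edge z154 [[560.   55.2 154. ]
 [561.3  29.  154. ]]
scene: rear inner z66 [570.5  46.4  66. ] front inner z86 [482.6  71.7  86. ] left [553.1  78.5  66. ] div [547.3   3.2  66. ]
```

>>> servo_tool(
  rows=[
    [0,0,0,2,-0.5,-10,0.8],
    [0,0,0,0,0,-15,0.8],
    [0,0,0,0,0,-18,0.8],
    [0,0,0,0,0,-15,0.8],
    [0,0,0,0,0,-12,0.8],
    [0,0,0,0,0,-8,0.8],
    [0,0,0,0,0,-6,0.8],
    [0,0,0,0,0,-3,0.8],
    [0,0,0,0,0,-2,0.8],
    [0,0,0,0,0,-1,0.8],
    [0,0,0,0,0,0,0.8],
    [0,0,0,0,0,0,0.8],
  ],
)

```text
clock: 24.05
eef_pos: [530.4, 38.7, 32.1]
eef_rot: [3.142, -0.0, 0.049]
wrist_force: [-0.8, -0.2, -1.7]
finger_gap: 27.8
finger_force: 15.0
```

>>> servo_tool(
  rows=[
    [0,0,0,0,0,-0.5,0.8],
    [0,0,0,0,0,-0.5,0.8],
    [0,0,0,0,0,0,0.8],
  ],
)

```text
clock: 24.42
eef_pos: [530.3, 38.7, 30.9]
eef_rot: [-3.142, 0.0, 0.049]
wrist_force: [0.3, 0.0, -0.5]
finger_gap: 27.8
finger_force: 15.0
```

>>> servo_tool(
  rows=[
    [0,0,0,0,0,-0.4,0.8],
    [0,0,0,0,0,-0.4,0.8],
    [0,0,0,0,0,0,0.8],
  ],
)

```text
clock: 24.8
eef_pos: [530.4, 38.7, 30.1]
eef_rot: [-3.142, 0.0, 0.049]
wrist_force: [0.5, 0.0, -0.5]
finger_gap: 28.1
finger_force: 15.0
```

>>> servo_tool(
  rows=[
    [0,0,0,0,0,-0.4,0.8],
    [0,0,0,0,0,-0.4,0.8],
    [0,0,0,0,0,0,0.8],
  ],
)

```text
clock: 25.18
eef_pos: [530.9, 38.7, 30.1]
eef_rot: [3.142, -0.001, 0.049]
wrist_force: [-1.5, 0.9, 5.8]
finger_gap: 27.8
finger_force: 15.0
```

Contact with the floor. I'll release it with a small opening and rise straight up.

>>> servo_tool(
  rows=[
    [0,0,0,0,0,0,0.65],
    [0,0,0,0,0,0,0.6],
    [0,0,0,0,0,0,0.58],
    [0,0,0,0,0,0,0.58],
    [0,0,0,0,0,8,0.58],
    [0,0,0,0,0,15,0.58],
    [0,0,0,0,0,25,0.58],
    [0,0,0,0,0,30,0.58],
    [0,0,0,0,0,35,0.58],
    [0,0,0,0,0,35,0.58],
    [0,0,0,-10,20,20,0.58],
    [0,0,0,-10,40,0,0.58],
    [0,0,0,-10,50,0,0.58],
    [0,0,0,-10,50,0,0.58],
    [0,0,0,-10,50,0,0.58],
    [0,0,0,-10,30,0,0.58],
    [0,0,0,0,0,0,0.58],
    [0,0,0,0,0,0,0.58],
  ],
)

```text
clock: 27.42
eef_pos: [470.5, 278.1, 198.0]
eef_rot: [-3.141, -0.001, 0.049]
wrist_force: [-0.6, -0.1, 0.3]
finger_gap: 39.3
finger_force: 0.0
```

```bash
python3 - <<'E'
from h import *
t=manip.camera("top");w=manip.camera("scene");np.save("t5.npy",t)
cv2.imwrite("pics/e.png",np.hstack([cv2.resize(bright(t[180:330,220:420],2),(400,300),interpolation=cv2.INTER_CUBIC),cv2.resize(bright(w[140:290,240:440],1.4),(400,300),interpolation=cv2.INTER_CUBIC)])[:,:,::-1])
a,b=[cv2.GaussianBlur(x[225:,:][:,300:380],(0,0),1).astype(int).mean(2)[60:85] for x in (np.load("t3.npy"),t)]
print("handle region change",np.abs(a-b).max())
E
```

```text
handle region change 7.333333333333329
```

View pics/e.png

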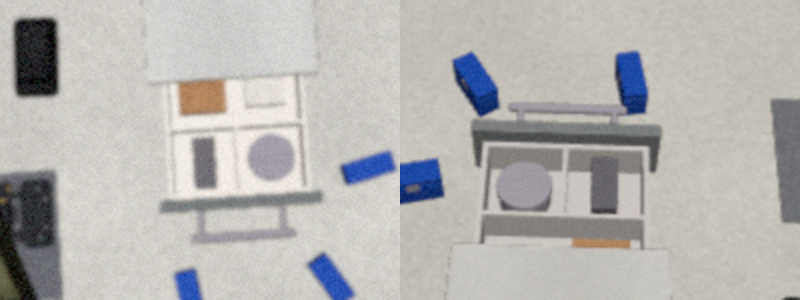

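The case stands upright in the empty front bay, long side front to back (left half at (204,162), right half at (604,184)). The drawer hasn't moved, so I'm handing the job in.

```bash
python3 -c "
from cell import manip
print(manip.sign_off())"
```

```text
the job is handed in; nothing more can be done
None
```

The case now stands upright in the empty front bay of the open drawer, long side front to back; I handed the job in at about 27 s, with the drawer pulled to its stop (about 156 mm of travel measured, against the 160 mm given).

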